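# Click the drying peg onto its bracket and hang the cup on it

### The job

Slide the loose aluminium drying peg onto the leaning stub of the bracket, its hole in line with the spring button, all the way down until the button pops out through the hole. Then put the ceramic cup mouth down over the peg so that it hangs there to dry, and let go; leave everything else on the plank where it is.

Things in the scene. Friction and masses are not known exactly. Their poses are not given: they have to be found in the camera images.
- stub: Leaning steel stub of the bracket: rod 20 mm diameter, 60 mm long (last 12 mm taper to 10), on a grey round seat 38 mm wide. Leans 30 deg from vertical, tip roughly towards the robot. Origin: on its axis at the seat, 60 mm above the plank. z: along the axis to the tip; x: square to it, to the button's side (upper side, away from robot). Fixed foot plate 140 x 95 x 8 mm.
- stub_tip (a point): The free end of the stub, on its axis, 60 mm along z from the stub's origin.
- button (a joint): Dark steel spring button in the stub's +x side, 6 mm wide. 0 = out, its top 15.5 mm from the stub's axis; grows in m as pressed in, to 0.0065 (inside the rod). Spring 1.3 to 2.8 N. Along the axis: flat underside 22.5 mm above the seat, top ends at 26.5, then a ramp into the rod by 37 mm, so a tube pushed down presses it in itself (about 2 to 10 N). Out through a hole it locks the tube.
- peg: Loose aluminium drying peg, standing open end down at the start: 135 mm long, 0.11 kg; lower 60 mm an octagonal tube, 30 mm across flats, bore 23 mm across flats and 60 mm deep; upper 75 mm a solid 30 mm round grip. Origin: centre of the open end. z: along its axis to the closed top; x: towards its one hole. Fully home, its frame coincides with the stub's (origin, x and z).
- peg_hole (a point): Middle of the hole in one flat of the peg's tube, on the outer face, 28 mm from the open end and 15 mm from the axis; the hole is 9.5 mm wide and 15 mm long along the axis.
- peg_top (a point): Centre of the peg's closed top, 135 mm from the open end.
- cup: The white ceramic cup without a handle, a straight cylinder standing mouth down: 64 mm outer diameter, 95 mm tall, wall 4 mm (inside diameter 56 mm), bottom 6 mm thick, 0.20 kg. Origin: centre of the rim plane (the mouth, on the plank). z: along its axis from the mouth to the closed bottom (up at the start).
- cup_floor (a point): Centre of the inside of the cup's bottom, 89 mm from the rim.
- lota: Round aluminium lota, 124 mm across, 104 mm tall, left of the middle; leave alone. Origin: centre of its underside.
- soap_case: Transparent soap case with a soap in it, 78 x 108 x 33 mm; leave alone. Origin: centre of its underside.
- clipper: Steel nail clipper lying flat, 58 x 12 x 14 mm; leave alone. Origin: centre of its underside.
- comb: Plastic comb lying flat, 150 x 36 x 5 mm; leave alone. Origin: on its underside near the middle of its spine.
- shampoo: White bottle, 54 mm in diameter, 160 mm tall; leave alone. Origin: centre of its underside.
- pumice: Grey pumice stone, 68 mm across, 30 mm tall; leave alone. Origin: centre of its underside.
Mind the look-alikes: they are no part of the job. Of the things shaped like the peg, the aluminium one is meant. Of the things that look like the cup, take the one that is farthest from the robot's base at the start.

How it is judged (in metres and radians):
On the way, in this order (a step that is already met when the one before it is completed fails the run):
1. the peg is fully home on the stub and the button has popped out through its hole (distance between peg and stub below 0.006 m and angle between the z axis of peg and the z axis of stub, either way round below 0.1 rad and x of peg_hole in the frame of stub above 0.0125 m and value of joint button below 0.001 m), for 0.2 s.
2. the cup hangs mouth down over the peg (distance between cup_floor and peg_top below 0.03 m and z of peg_top in the frame of cup above 0.07 m and angle between cup's own z axis and vertical below 0.8 rad and height (world z) of cup above 0.05 m), for 0.2 s.
At the end, for the whole second after the job is handed in: Peg within 6 mm of the seat, axes within 0.1 rad, button out through its hole (pressed in under 1 mm); cup mouth down over the peg, peg top 70 mm or more inside and within 30 mm of the middle of its inside bottom, tilt under 0.8 rad, rim centre over 50 mm up; both at rest (all of step 1 and all of step 2 and linear speed of each of cup, peg below 0.03 m/s); the robot touches nothing.
It fails at once if a bystander (lota, soap case, clipper, comb, bottle, pumice) is moved more than 30 mm (distance of any of lota, soap_case, clipper, comb, shampoo, pumice from where it was at the start of the episode above 0.03 m).
It also fails if it takes over 59 s, if anything falls off the work surface, if the arm or the gripper's body presses on something with over 40 N, if the wrist force passes 120 N, or if a joint passes its speed limit or range.

### The arm

A 6-joint arm with a two-finger parallel gripper is mounted at the origin on the work surface. World frame = base frame: x ahead of the robot, y to its left, z up, the work surface at z = 0. Lengths are in mm, angles in degrees, forces in N, time in s.
With the tool pointing down it reaches from about 325 to 925 mm from the base axis. Payload 3.1 kg.
Tool frame: the origin (TCP) lies where the fingers leave the gripper's body, on its centre line; the fingertips stand 73 mm ahead of it and the grasp point (between the pads) lies 54 mm ahead of it; z points along the fingers, y is the line along which they close (so a half turn about z gives the same grasp; the last joint's range is limited). The gripper opens to 85 mm and grips with 20 to 120 N. Pads are 22 mm wide; open, the fingers measure 114 mm over their backs; the gripper's body (76 mm by 85 mm) begins 54 mm behind the grasp point. The pads swing forward as they close: fully open they stand 13 mm farther back than shut.
Start: joints at [63.3, 12.427, 92.441, -0, 75.132, -6.429], TCP at [216.523, 586.309, 303.9] pointing down, gripper open.
Joint ranges: [-157.48, 157.48], [-44.54, 120.13], [17.64, 146.25], [-64.5, 244.5], [7.68, 150.69], [-147.95, 147.95]. Speed limits (degrees/s): [159.86, 159.86, 180, 180, 180, 180].

### API

Orientations are given as [roll, pitch, yaw] about the fixed x, y, z axes, in that order (R = Rz(yaw) Ry(pitch) Rx(roll)).
In Python, from rig import bot gives the robot as it stands.
- The arm moves only by the tool move_arm, never from a script. Its argument "deltas" is a list of rows, each a list of 5 numbers: the closure, from 0 (fully open) to 1 (shut), then the shift along the tool's x, y, z in mm, then the turn about the tool's z in rad. In form: [[hand, tx, ty, tz, turn], ...]. A call has 1 to 10 rows; each row shifts and turns the commanded pose from where the row before left it, along the tool's axes as they then stand; what a row does not reach is not made up. A row lasts 1/8 s, in which the tool goes at most 62.5 mm and 10.7 degrees, less where a joint would pass 70% of its speed; a pose out of reach is approached as far as the arm can. A call is refused whole if a number of a shift passes 62.5 or a number of a turn 0.188, either way. A call with a gripper value outside its range is refused whole. The fingers move at their own pace and stop on an object; "grip_force" is the grip in N (left out, the last holds). Time passes only in rows, so rows that do not move let the fingers close. It gives the time, the measured TCP pose, the force, the opening and the grip force at its end, in the units of the state.
- bot.sense(): the state, without advancing time (a new reading comes with each control period).
- bot.grab_frame(name): name is "side" or "top" or "wrist"; returns (picture, depth): 420x560x3 uint8, red, green, blue; 420x560 float32, mm along the optical axis (not along the pixel's ray), 0 where there is no reading.
- bot.camera_params(name): a dict with "mtx" (3x3 intrinsics, pixels), "xyz" and "rotation" of the camera in the world. Camera axes: x right, y down, z forward; pixel columns grow to the right and rows downward; lengths in mm; the calibration is good to about 2 mm. A picture is of the moment at which its call begins: read the wrist's pose just before it. camera_params takes no time and is no camera call; for the wrist camera it gives the pose at the moment of the call.
- bot.job_done(): hands the job in; it is judged then, once.
The state is a dict: "time": time; "joint_pos": joint angles; "joint_velocities": joint speeds; "effort": joint torques, N m; "tcp_pos": TCP position; "tcp_rot": TCP orientation; "contact_force": force on the tool from outside, world axes, zero at the start; "torque": the same for the moment, N m; "grip_width": opening from 0.0 (shut) to 1.0 (fully open); "grasp_force": force on a finger pad.
Only numpy, scipy, OpenCV 4.12 (cv2) and the standard library are available. Lean on these libraries where they do the work, as an engineer would, in place of code of your own. Each camera call takes 0.05 s, during which the arm holds its last target. There are 200 camera calls.

## Working session

There is one attempt and no reset: what is moved stays moved. The work goes in short steps, Python scripts to look and compute and a tool call to move; the robot and the scene stay as the last step left them, time stands still between calls to the robot, and variables do not carry over. Pictures are saved under pics/ and viewed, at most 10 in all, crops included, and the job is handed in when it is done.

Besides the shell and the picture viewer there is one more tool, called after "Emit:" as a command line: name --pt "numbers of a row" for each row, then --argument value for the rest. move_arm: Moves the arm, as the interface text tells. Its arguments: {"type":"object","properties":{"deltas":{"type":"array","items":{"type":"array","items":{"type":"number"}}},"grip_force":{"type":"number"}},"required":["deltas"]}

```bash
mkdir -p pics; ls
python3 - <<'E'
from rig import bot
import cv2,numpy as np
for n in("top","side"):
    p,d=bot.grab_frame(n); cv2.imwrite(f"pics/{n}0.png",p[:,:,::-1]); np.save(f"{n}0.npy",d); np.save(f"{n}0c.npy",p)
    c=bot.camera_params(n); print(n,c)
print(bot.sense())
E
```

```text
pics
top {'mtx': array([[514.56743476,   0.        , 281.56184911],
       [  0.        , 514.56743476, 205.71441518],
       [  0.        ,   0.        ,   1.        ]]), 'xyz': array([ 267.20917843,   15.57090755, 1401.74477353]), 'rotation': array([-1.67573662e+02,  8.63225220e-02, -9.31051708e+01])}
side {'mtx': array([[407.35797397,   0.        , 266.86949322],
       [  0.        , 407.35797397, 207.17588937],
       [  0.        ,   0.        ,   1.        ]]), 'xyz': array([ 234.91827213, -845.02322362,  739.96512893]), 'rotation': array([-123.78889535,    0.54006436,  -20.8432374 ])}
{'time': 0.1, 'joint_pos': array([ 6.32996662e+01,  1.24743719e+01,  9.25212391e+01, -2.07501038e-03,
        7.51325967e+01, -6.42629825e+00]), 'joint_velocities': array([-0.03097721,  0.02309795, -0.21168309,  0.00243695, -0.01963626,
       -0.09107309]), 'effort': array([-8.92992575e-04, -3.98075330e+01, -3.04969633e+01, -2.58902364e-04,
        4.29148291e-03,  8.06240962e-06]), 'tcp_pos': array([216.26603107, 585.76234845, 302.65989389]), 'tcp_rot': array([-1.79872374e+02, -1.23578900e-02,  1.59726485e+02]), 'contact_force': array([ 0.27691806,  0.08144201, -0.29450435]), 'torque': array([ 0.02896729,  0.02265945, -0.05226606]), 'grasp_force': 0.0, 'grip_width': 1.0031274673853317}
```

View pics/top0.png

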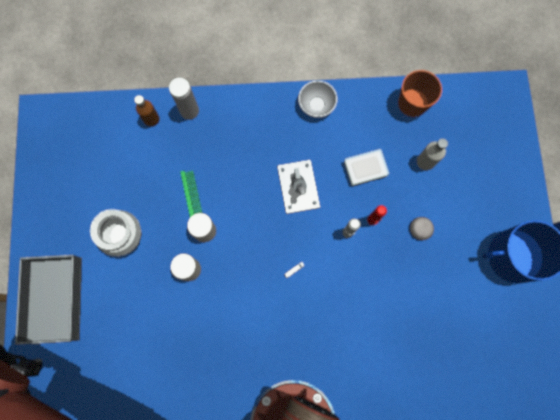

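View pics/side0.png

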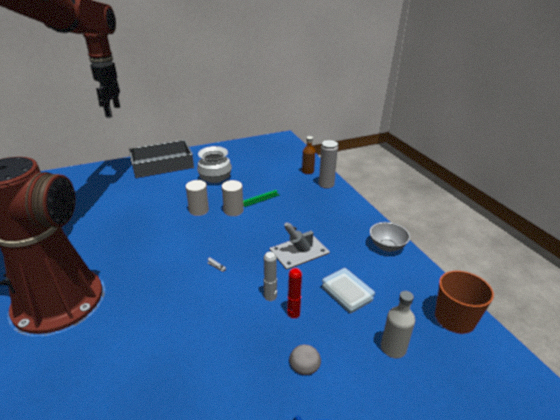

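The top view shows:
- **Peg-shaped things:** the aluminium one at (352,228) and a red look-alike at (376,214).
- **Cup-shaped things:** one at (201,228) and one at (184,267). The one at (201,228) looks farther from the base at about (290,400).
- **Stub:** on the plate at (299,186).

Next I'll measure these and take a close crop.

```bash
cat > h.py <<'E'
import numpy as np,cv2
from scipy.spatial.transform import Rotation as R
def cam(c): return np.array(c["mtx"]),np.array(c["xyz"]),R.from_euler("xyz",c["rotation"],degrees=True).as_matrix()
def cloud(d,c):
    K,t,M=cam(c); v,u=np.mgrid[:d.shape[0],:d.shape[1]]
    P=np.stack([(u-K[0,2])/K[0,0]*d,(v-K[1,2])/K[1,1]*d,d],-1)
    W=P@M.T+t; W[d<=0]=np.nan; return W
def ray(c,u,v,z):
    K,t,M=cam(c); r=M@np.array([(u-K[0,2])/K[0,0],(v-K[1,2])/K[1,1],1]); return t+r*(z-t[2])/r[2]
def proj(c,p):
    K,t,M=cam(c); q=M.T@(np.array(p)-t); return K[:2,:2]@(q[:2]/q[2])+K[:2,2]
E
python3 - <<'E'
from rig import bot
from h import *
for n in("top","side"):
    d=np.load(n+"0.npy");W=cloud(d,bot.camera_params(n)); p=np.load(n+"0c.npy")
    print(n,"bg z",np.nanmedian(W[250:300,330:400,2]) if n=="top" else np.nanmedian(W[330:400,60:200,2]))
    for nm,(x,y,hz) in dict(peg=(352,228,120),red=(376,214,100),cupA=(201,228,80),cupB=(184,267,80),plate=(299,186,4),stub=(299,186,60)).items():
        if n=="side":
            x,y={'peg':(270,270),'red':(294,290),'cupA':(233,195),'cupB':(197,195),'plate':(299,248),'stub':(298,240)}[nm]
        w=W[max(0,y-32):y+32,x-32:x+32].reshape(-1,3); w=w[w[:,2]>hz]
        # near centre only
        print(nm,len(w),"mean",w.mean(0).round(1),"min",w.min(0).round(1),"max",w.max(0).round(1))
p=np.load("top0c.npy");s=np.load("side0c.npy")
a=cv2.resize(p[150:290,160:400],None,fx=3.2,fy=3.2,interpolation=cv2.INTER_CUBIC)
cv2.imwrite("pics/crop_top.png",a[:,:,::-1])
E
```

```text
top bg z 0.4137228415199843
peg 202 mean [ 504.4 -206.4  132.2] min [ 476.4 -253.9  120.1] max [ 536.3 -162.2  141.1]
red 265 mean [ 504.9 -210.4  128.8] min [ 476.4 -260.5  100.1] max [ 536.3 -161.6  141.1]
cupA 580 mean [502.  222.7  95.4] min [428.5 184.9  80.9] max [547.5 284.8 104.4]
cupB 533 mean [417.  256.9  95.3] min [381.6 201.7  81.3] max [491.  291.4 104.4]
plate 1917 mean [626.3 -47.7  17.1] min [ 535. -144.    4.] max [727.3  41.4 118.8]
stub 158 mean [611.5 -49.3  82.7] min [580.6 -67.2  60.1] max [664.1 -31.9 118.8]
side bg z 0.18625853706748785
peg 266 mean [ 501.9 -223.7  130.4] min [ 473.4 -266.6  120. ] max [ 533.6 -171.2  137.5]
red 386 mean [ 502.8 -231.5  120.5] min [ 472.8 -266.8  100.1] max [ 533.6 -176.2  137. ]
cupA 312 mean [497.1 224.9  91.3] min [419.6 178.5  80. ] max [542.8 419.9  98.7]
cupB 340 mean [433.5 249.4  91.3] min [377.2 186.   80. ] max [523.2 419.9  97.4]
plate 1753 mean [590.5 -99.   45.3] min [ 477.1 -266.6    4. ] max [745.7  41.3 137. ]
stub 395 mean [ 538.8 -138.9  105.6] min [ 475.2 -257.3   60.4] max [629.7 -40.7 137.5]
```

View pics/crop_top.png

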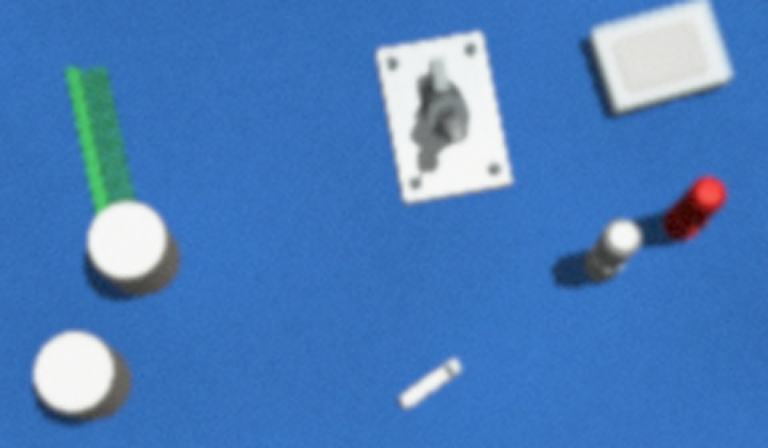

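The crop confirms the aluminium peg at about (352,228) in the full frame beside the red one, and two white cups, of which the upper (201,228) is the far one. The bracket is on the white plate. Next I'll separate the objects by component.

Run:
```python
from rig import bot
from h import *
c=bot.camera_params("top"); W=cloud(np.load("top0.npy"),c); p=np.load("top0c.npy")
hs=cv2.cvtColor(p,cv2.COLOR_RGB2HSV)
for lo,hi in((85,106),(122,145)):
    m=((W[...,2]>lo)&(W[...,2]<hi)).astype(np.uint8); m=cv2.morphologyEx(m,cv2.MORPH_OPEN,np.ones((2,2)))
    n,l,s,ce=cv2.connectedComponentsWithStats(m)
    for i in range(1,n):
        if s[i,4]>25 and 120<ce[i][0]<420: 
            w=W[l==i]; zt=np.percentile(w[:,2],70); print((lo,hi),ce[i].round(1),s[i],p[l==i].mean(0).round(),np.median(w,0).round(1),"top-plane",ray(c,*ce[i],{85:95,122:135}[lo]).round(1))
# stub axis: points above plate within region
sub=W[150:215,275:325].reshape(-1,3)
for z in range(10,125,10):
    q=sub[(sub[:,2]>z)&(sub[:,2]<z+10)]
    if len(q): print(z,len(q),np.median(q,0).round(1),q.min(0).round(0),q.max(0).round(0))
c2=bot.camera_params("side");W2=cloud(np.load("side0.npy"),c2)[215:270,265:335].reshape(-1,3)
W2=W2[(abs(W2[:,0]-625)<80)&(abs(W2[:,1]+48)<60)]
for z in range(10,125,10):
    q=W2[(W2[:,2]>z)&(W2[:,2]<z+10)]
    if len(q): print("s",z,len(q),np.median(q,0).round(1),q.min(0).round(0),q.max(0).round(0))
m=((hs[...,2]>150)&(hs[...,1]<60)).astype(np.uint8)[150:222,268:330]
co=max(cv2.findContours(m,0,2)[0],key=cv2.contourArea); b=cv2.boxPoints(cv2.minAreaRect(co))+[268,150]
print([ray(c,*x,8).round(1) for x in b])
```

```text
(85, 106) [146.  109.8] [137 101  17  16 139] [94. 62. 41.] [839.5 352.7  93.1] top-plane [840.9 354.8  95. ]
(85, 106) [187.7 105.5] [179 100  16   9  51] [72. 72. 71.] [847.9 242.2  87.4] top-plane [847.4 241.6  95. ]
(85, 106) [200.5 225.8] [189 214  24  25 468] [227. 228. 227.] [nan nan nan] top-plane [513.2 213.7  95. ]
(85, 106) [184.1 266.8] [172 255  25  25 497] [227. 228. 226.] [nan nan nan] top-plane [409.9 257.2  95. ]
(122, 145) [185.   99.6] [175  93  18  11  68] [73. 74. 74.] [848.8 242.2 125.4] top-plane [846.7 241.4 135. ]
(122, 145) [140.2 101.3] [136  96   9  10  62] [170. 169. 164.] [846.9 360.  138.8] top-plane [848.3 359.7 135. ]
(122, 145) [381.5 211.3] [376 206  12  12 110] [178.  60.  72.] [ 520.2 -248.4  132.3] top-plane [ 518.1 -247.8  135. ]
(122, 145) [354.7 224.9] [349 220  12  11 107] [186. 191. 195.] [ 489.  -178.2  133.1] top-plane [ 487.  -177.6  135. ]
10 510 [619.5 -42.7  11.8] [ 556. -101.   10.] [715.   5.  18.]
20 12 [650.9 -37.9  26.7] [636. -65.  22.] [661. -29.  30.]
30 9 [644.6 -37.2  35.7] [635. -62.  32.] [648. -31.  39.]
40 17 [637.5 -36.8
[... 575 characters left out ...]
665. -52.  30.]
s 30 53 [635.5 -63.5  34.9] [601. -73.  30.] [665. -51.  40.]
s 40 64 [630.6 -65.1  45.3] [596. -73.  40.] [664. -47.  50.]
s 50 103 [620.4 -57.4  54.9] [594. -74.  50.] [663. -39.  60.]
s 60 54 [618.6 -61.6  64.8] [594. -71.  60.] [630. -41.  70.]
s 70 25 [602.8 -62.4  73.7] [591. -67.  70.] [624. -54.  80.]
s 80 25 [595.3 -64.4  87.2] [583. -69.  81.] [609. -55.  90.]
s 90 28 [592.7 -63.2  95.5] [578. -69.  90.] [608. -51. 100.]
s 100 29 [584.4 -62.1 105.2] [576. -68. 100.] [596. -56. 110.]
s 110 11 [582.9 -58.6 111.5] [578. -62. 110.] [587. -52. 114.]
[array([691.3,   8.2,   8. ]), array([704.3, -89.5,   8. ]), array([ 563.7, -104.5,    8. ]), array([551.3,  -8.8,   8. ])]
```

Run:
```python
from rig import bot
from h import *
s=np.load("side0c.npy")
a=cv2.resize(s[240:330,230:320],None,fx=6,fy=6,interpolation=cv2.INTER_CUBIC); b=cv2.resize(s[205:275,260:345],None,fx=6,fy=6,interpolation=cv2.INTER_CUBIC)
b=cv2.copyMakeBorder(b[:, :260*2-0],0,540-b.shape[0],0,0,0)
o=np.hstack([a,b])[:, :800]; cv2.imwrite("pics/crop_side.png",o[:,:,::-1])
c=bot.camera_params("wrist"); t=bot.sense(); K,x,M=cam(c); Rt=R.from_euler("xyz",t["tcp_rot"],degrees=True).as_matrix()
print("cam in tool",Rt.T@(x-t["tcp_pos"]),"axes",(Rt.T@M).round(3),K)
```

```text
cam in tool [ 78.50816437  -0.14102184 -70.45151827] axes [[ 0.001 -0.952 -0.305]
 [ 1.     0.001 -0.001]
 [ 0.001 -0.305  0.952]] [[315.56843937   0.         284.30478426]
 [  0.         315.56843937 210.95008084]
 [  0.           0.           1.        ]]
```

View pics/crop_side.png

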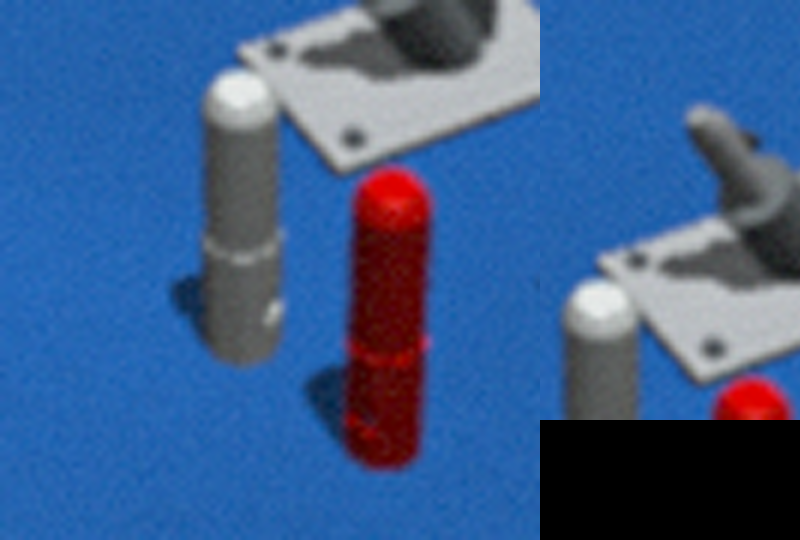

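The side crop shows the aluminium peg's hole at about crop (272,312), right of the axis, so its azimuth is roughly -58°. The stub tip points up-left towards the robot, with the button dark on its far upper side. I'll write a small row planner that prints the deltas and go to a viewing pose on the hole side.

```bash
cat >> h.py <<'E'
def plan(s,tgt,yaw,n,hand):
    """n equal rows from the measured pose to tgt (mm), yaw (deg), tool down"""
    p=np.array(s["tcp_pos"]);y0=s["tcp_rot"][2];dy=yaw-y0
    for i in range(n):
        a=np.radians(y0+dy*i/n); d=(np.array(tgt)-p)/n
        x=np.array([np.cos(a),np.sin(a),0]);y=np.array([np.sin(a),-np.cos(a),0])
        print([hand,round(d@x,1),round(d@y,1),round(-d[2],1),round(-np.radians(dy/n),4)],end=",\n" if n>1 else "\n")
E
python3 - <<'E'
from rig import bot
from h import *
s=bot.sense(); plan(s,[519,-229,240],-58,21,0)
E
```

```text
[0, np.float64(-27.0), np.float64(-31.4), np.float64(3.0), np.float64(0.181)],
[0, np.float64(-32.2), np.float64(-26.0), np.float64(3.0), np.float64(0.181)],
[0, np.float64(-36.3), np.float64(-19.8), np.float64(3.0), np.float64(0.181)],
[0, np.float64(-39.3), np.float64(-13.0), np.float64(3.0), np.float64(0.181)],
[0, np.float64(-41.0), np.float64(-5.7), np.float64(3.0), np.float64(0.181)],
[0, np.float64(-41.4), np.float64(1.8), np.float64(3.0), np.float64(0.181)],
[0, np.float64(-40.4), np.float64(9.2), np.float64(3.0), np.float64(0.181)],
[0, np.float64(-38.0), np.float64(16.3), np.float64(3.0), np.float64(0.181)],
[0, np.float64(-34.5), np.float64(22.9), np.float64(3.0), np.float64(0.181)],
[0, np.float64(-29.8), np.float64(28.7), np.float64(3.0), np.float64(0.181)],
[0, np.float64(-24.1), np.float64(33.6), np.float64(3.0), np.float64(0.181)],
[0, np.float64(-17.7), np.float64(37.4), np.float64(3.0), np.float64(0.181)],
[0, np.float64(-10.7), np.float64(40.0), np.float64(3.0), np.float64(0.181)],
[0, np.float64(-3.3), np.float64(41.3), np.float64(3.0), np.float64(0.181)],
[0, np.float64(4.2), np.float64(41.2), np.float64(3.0), np.float64(0.181)],
[0, np.float64(11.5), np.float64(39.8), np.float64(3.0), np.float64(0.181)],
[0, np.float64(18.5), np.float64(37.0), np.float64(3.0), np.float64(0.181)],
[0, np.float64(24.9), np.float64(33.1), np.float64(3.0), np.float64(0.181)],
[0, np.float64(30.4), np.float64(28.1), np.float64(3.0), np.float64(0.181)],
[0, np.float64(35.0), np.float64(22.1), np.float64(3.0), np.float64(0.181)],
[0, np.float64(38.4), np.float64(15.5), np.float64(3.0), np.float64(0.181)],
```

Emit:
move_arm --pt "0 -27 -31.4 3 0.181" --pt "0 -32.2 -26 3 0.181" --pt "0 -36.3 -19.8 3 0.181" --pt "0 -39.3 -13 3 0.181" --pt "0 -41 -5.7 3 0.181" --pt "0 -41.4 1.8 3 0.181" --pt "0 -40.4 9.2 3 0.181" --pt "0 -38 16.3 3 0.181" --pt "0 -34.5 22.9 3 0.181" --pt "0 -29.8 28.7 3 0.181"

```text
time: 1.35
tcp_pos: [360.5, 196.9, 273.5]
tcp_rot: [-180.0, 0.0, 55.7]
contact_force: [-0.1, -0.4, -0.1]
grip_width: 1.002
grasp_force: 0.0
```

Emit:
move_arm --pt "0 -24.1 33.6 3 0.181" --pt "0 -17.7 37.4 3 0.181" --pt "0 -10.7 40 3 0.181" --pt "0 -3.3 41.3 3 0.181" --pt "0 4.2 41.2 3 0.181" --pt "0 11.5 39.8 3 0.181" --pt "0 18.5 37 3 0.181" --pt "0 24.9 33.1 3 0.181" --pt "0 30.4 28.1 3 0.181" --pt "0 35 22.1 3 0.181"

```text
time: 2.6
tcp_pos: [504.5, -191.1, 243.3]
tcp_rot: [180.0, 0.1, -48.0]
contact_force: [-0.3, -0.2, 0.4]
grip_width: 0.998
grasp_force: 0.0
```

Emit:
move_arm --pt "0 38.4 15.5 3 0.181" --pt "0 0 0 0 0" --pt "0 0 0 0 0"

```text
time: 2.98
tcp_pos: [518.3, -228.1, 240.2]
tcp_rot: [180.0, 0.1, -58.0]
contact_force: [-0.1, 0.8, -0.6]
grip_width: 0.996
grasp_force: 0.0
```

Run:
```python
from rig import bot
from h import *
s=bot.sense(); c=bot.camera_params("wrist"); p,d=bot.grab_frame("wrist"); print(s["tcp_pos"],s["tcp_rot"],c)
np.savez("w1.npz",p=p,d=d,s=0); cv2.imwrite("pics/w1.png",p[:,:,::-1])
for z in (0,28,135): print(z,proj(c,[487,-178,z]))
```

```text
[ 518.28259421 -228.12768592  240.2004263 ] [ 1.79969956e+02  1.18648354e-01 -5.80008201e+01] {'mtx': array([[315.56843937,   0.        , 284.30478426],
       [  0.        , 315.56843937, 210.95008084],
       [  0.        ,   0.        ,   1.        ]]), 'xyz': array([ 559.25704417, -294.40142434,  310.43573572]), 'rotation': array([ 1.62190852e+02, -6.70172789e-02, -1.47968855e+02])}
0 [283.51601616 244.14073341]
28 [283.48161483 255.68258252]
135 [283.26927914 326.92245396]
```

View pics/w1.png

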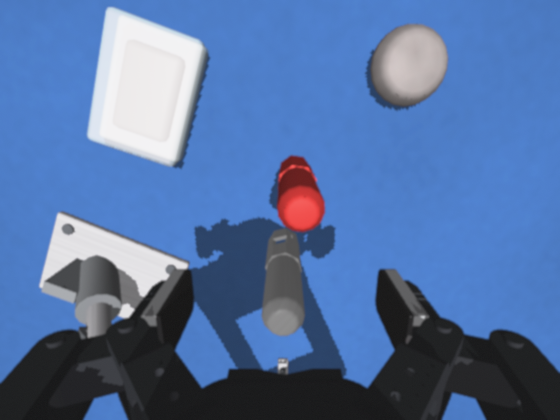

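The wrist view shows the peg with its base at about (284,232) and top at (283,315). Its hole at about (284,239) faces the camera, and the red look-alike is just beyond it. I'll measure the hole's lateral offset.

Run:
```python
from h import *
p=np.load("w1.npz")["p"]
g=cv2.cvtColor(p,cv2.COLOR_RGB2GRAY)
print("cols",list(range(264,304)))
for r in range(228,262): print(r,*g[r,266:302])
a=cv2.resize(p[215:345,215:345],None,fx=4.5,fy=4.5,interpolation=cv2.INTER_CUBIC);cv2.imwrite("pics/w1c.png",a[:,:,::-1])
```

```text
cols [264, 265, 266, 267, 268, 269, 270, 271, 272, 273, 274, 275, 276, 277, 278, 279, 280, 281, 282, 283, 284, 285, 286, 287, 288, 289, 290, 291, 292, 293, 294, 295, 296, 297, 298, 299, 300, 301, 302, 303]
228 65 65 66 66 65 66 65 66 65 65 65 67 67 68 70 72 75 80 83 79 77 75 74 75 74 74 78 82 90 96 100 102 104 105 107 108
229 66 65 66 65 66 66 66 66 68 68 71 72 74 76 78 80 82 84 84 83 81 78 76 76 75 74 74 76 79 82 86 87 89 90 92 95
230 66 66 66 66 67 66 67 70 74 76 79 81 81 83 85 85 86 86 86 85 82 80 80 77 76 75 74 74 74 74 77 80 80 80 80 80
231 66 66 67 66 67 66 70 75 82 83 84 85 85 86 86 87 87 86 86 86 82 82 82 80 79 75 75 73 72 73 75 78 77 75 74 73
232 65 66 66 66 66 68 74 81 86 86 86 86 86 86 87 87 87 86 87 85 83 81 81 81 81 80 77 75 74 72 72 73 72 70 69 69
233 66 67 66 65 66 71 77 85 87 87 86 86 86 87 87 86 86 87 87 86 84 81 81 82 84 84 83 80 78 74 71 68 66 66 66 67
234 66 66 65 66 69 73 83 87 87 86 86 86 86 85 87 87 89 92 94 95 90 83 81 83 88 92 89 83 81 77 74 66 65 66 66 65
235 66 66 66 67 72 79 87 89 88 87 86 87 88 91 94 97 100 107 113 114 104 90 82 84 93 101 97 87 82 79 74 6
[... 2402 characters left out ...]
9 111 102 96 92 89 88 87 87 87 87 88 91 98 104 107 106 104 102 97 90 86 82 83 93 108 118
257 80 88 92 95 106 121 127 123 116 106 98 91 87 85 83 82 82 83 82 81 82 82 86 88 91 96 102 107 110 107 99 91 86 93 110 123
258 81 89 93 101 114 122 118 109 100 93 88 86 85 83 83 82 82 81 83 81 81 81 81 82 83 85 90 99 112 119 118 108 95 93 108 122
259 83 90 97 109 118 116 104 95 90 88 87 85 85 83 83 82 82 82 82 82 81 81 81 81 81 81 82 88 102 118 128 123 107 94 103 119
260 84 93 103 114 116 106 96 90 89 88 86 85 85 83 83 83 82 82 83 82 82 81 82 82 81 81 79 81 88 106 123 128 115 97 99 115
261 86 96 106 112 106 96 91 89 89 88 87 86 84 84 83 83 82 83 82 82 81 81 81 82 80 80 80 80 82 91 107 120 116 100 96 110
```

View pics/w1c.png

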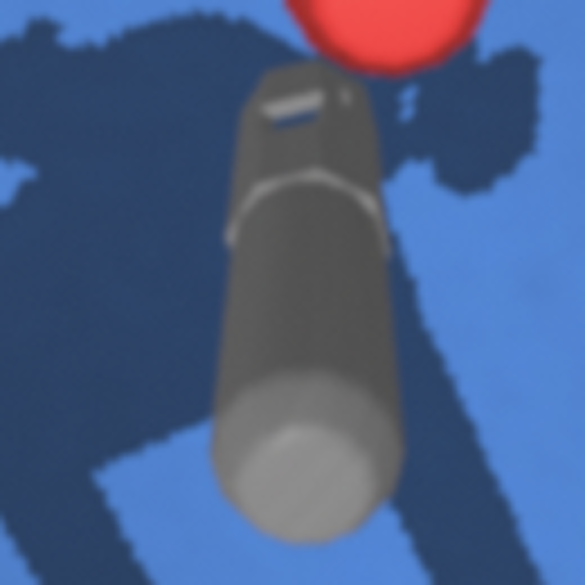

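The crop shows the holed flat between columns 272 and 286, left of the peg axis at column 283. That puts the hole azimuth at about -44°. Next: plan the grasp.

Run:
```python
from rig import bot
from h import *
s=bot.sense(); c=bot.camera_params("wrist")
for v in(322.3,323.2): print(ray(c,282.8,v,135))
q=ray(c,282.8,322.8,135); plan(s,[q[0],q[1],240],-44,3,0)
```

```text
[ 489.12951087 -180.44509482  135.        ]
[ 488.75707772 -179.84855917  135.        ]
[0, np.float64(-18.6), np.float64(-0.1), np.float64(0.1), np.float64(-0.0813)],
[0, np.float64(-18.6), np.float64(-1.6), np.float64(0.1), np.float64(-0.0813)],
[0, np.float64(-18.4), np.float64(-3.1), np.float64(0.1), np.float64(-0.0813)],
```

Emit:
move_arm --pt "0 -18.6 0 0 -0.0813" --pt "0 -18.6 -1.6 0 -0.0813" --pt "0 -18.4 -3.1 0 -0.0813" --pt "0 0 0 30 0" --pt "0 0 0 30 0" --pt "0 0 0 26 0" --pt "0 0 0 0 0" --pt "0.4 0 0 0 0" --pt "0.5 0 0 0 0" --pt "0.6 0 0 0 0" --grip_force 30

```text
time: 4.28
tcp_pos: [490.1, -181.5, 156.1]
tcp_rot: [-180.0, -0.1, -44.1]
contact_force: [0.5, -0.4, -0.2]
grip_width: 0.401
grasp_force: 0.0
```

Emit:
move_arm --pt "1 0 0 0 0" --pt "1 0 0 0 0" --pt "1 0 0 0 0" --pt "1 0 0 0 0" --pt "1 0 0 0 0" --grip_force 40

```text
time: 4.9
tcp_pos: [490.2, -181.5, 156.1]
tcp_rot: [-180.0, -0.1, -44.1]
contact_force: [-0.6, 1.9, 6.2]
grip_width: 0.339
grasp_force: 39.6
```

Run:
```python
from rig import bot
from h import *
s=bot.sense(); s["tcp_pos"]=np.array([490.2,-181.5,306]); plan(s,[610,40,306],7,7,1)
```

```text
[1, np.float64(-9.7), np.float64(-34.6), np.float64(-0.0), np.float64(-0.1274)],
[1, np.float64(-5.2), np.float64(-35.6), np.float64(-0.0), np.float64(-0.1274)],
[1, np.float64(-0.7), np.float64(-36.0), np.float64(-0.0), np.float64(-0.1274)],
[1, np.float64(3.9), np.float64(-35.8), np.float64(-0.0), np.float64(-0.1274)],
[1, np.float64(8.4), np.float64(-35.0), np.float64(-0.0), np.float64(-0.1274)],
[1, np.float64(12.8), np.float64(-33.6), np.float64(-0.0), np.float64(-0.1274)],
[1, np.float64(16.9), np.float64(-31.7), np.float64(-0.0), np.float64(-0.1274)],
```

Emit:
move_arm --pt "1 0 0 -50 0" --pt "1 0 0 -50 0" --pt "1 0 0 -50 0"

```text
time: 5.28
tcp_pos: [488.7, -181.0, 305.4]
tcp_rot: [180.0, 0.1, -44.1]
contact_force: [0.6, -0.6, -1.2]
grip_width: 0.343
grasp_force: 39.9
```

Emit:
move_arm --pt "1 -9.7 -34.6 0 -0.1274" --pt "1 -5.2 -35.6 0 -0.1274" --pt "1 -0.7 -36 0 -0.1274" --pt "1 3.9 -35.8 0 -0.1274" --pt "1 8.4 -35 0 -0.1274" --pt "1 12.8 -33.6 0 -0.1274" --pt "1 16.9 -31.7 0 -0.1274" --pt "1 0 0 0 0" --pt "1 0 0 0 0"

```text
time: 6.4
tcp_pos: [608.6, 40.0, 303.9]
tcp_rot: [180.0, 0.1, 7.0]
contact_force: [-0.3, -0.3, -2.3]
grip_width: 0.342
grasp_force: 39.9
```

Run:
```python
from rig import bot
from h import *
s=bot.sense(); c=bot.camera_params("wrist"); p,d=bot.grab_frame("wrist"); print(s["tcp_pos"],s["tcp_rot"],s["grasp_force"])
np.savez("w2.npz",p=p,d=d,xyz=c["xyz"],rotation=c["rotation"],mtx=c["mtx"])
print("tip",proj(c,[584,-55,112]),"org",proj(c,[614,-51,60]),"hole",proj(c,[s["tcp_pos"][0]+15,s["tcp_pos"][1],180]))
a=cv2.resize(p,(800,600),interpolation=cv2.INTER_CUBIC);cv2.imwrite("pics/w2.png",a[:,:,::-1])
```

```text
[608.57565511  39.96981077 303.93261717] [1.79976085e+02 1.20524277e-01 6.98443567e+00] 39.94349956512451
tip [385.12200234 241.69988777] org [372.26715853 194.39484728] hole [286.75930417 211.27927024]
```

View pics/w2.png

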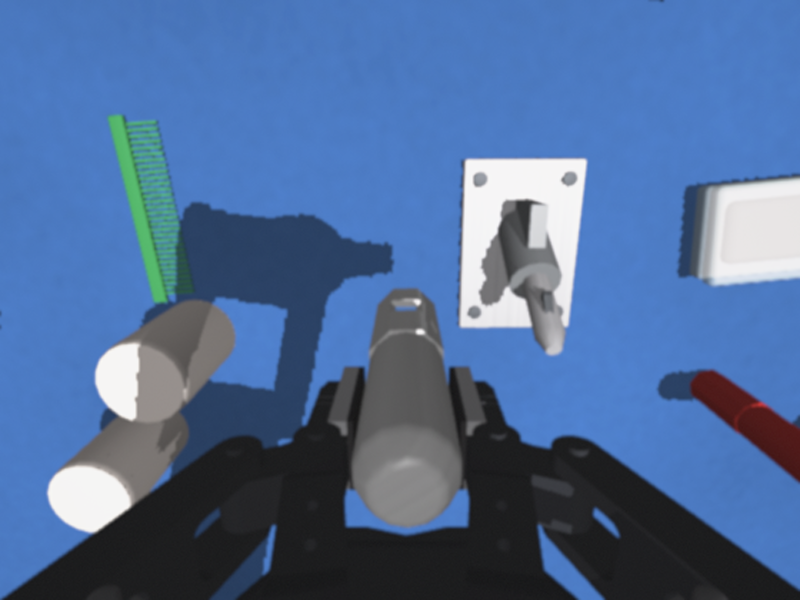

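The wrist view shows the held peg with its hole at about (405,302), centred on the tool's x. The stub has its tip at about (553,350), its seat at (533,275) and the button at (546,297). I'll fit the stub axis from depth points.

Run:
```python
from h import *
z=np.load("w2.npz"); c={k:z[k] for k in("xyz","rotation","mtx")}; p=z["p"]
W=cloud(z["d"],c)
reg=W[190:255,360:405].reshape(-1,3); 
def fit(reg,tag):
    from scipy.optimize import least_squares
    # rod points: near line
    o=np.array([614,-51,60.]);a0=np.radians(187)
    def ax(a,t): return np.array([np.sin(t)*np.cos(a),np.sin(t)*np.sin(a),np.cos(t)])
    n=ax(a0,np.radians(30)); x0=[o[0],o[1],a0]
    for it in range(4):
        n=ax(x0[2],np.radians(30)); r=reg-np.array([x0[0],x0[1],60]); h=r@n; rad=np.linalg.norm(r-np.outer(h,n),axis=1)
        rp=reg[(h>5)&(h<47)&(rad<13)&np.isfinite(rad)]
        def res(v):
            n=ax(v[2],np.radians(30)); r=rp-np.array([v[0],v[1],60]); return np.linalg.norm(np.cross(r,n),axis=1)-10
        x0=least_squares(res,x0,loss="soft_l1").x
    n=ax(x0[2],np.radians(30)); r=reg-np.array([x0[0],x0[1],60]); h=r@n; rad=np.linalg.norm(r-np.outer(h,n),axis=1)
    print(tag,len(rp),"origin",x0[:2].round(1),"az",np.degrees(x0[2]).round(1),"tip",(np.array([x0[0],x0[1],60])+60*n).round(1),"rms",np.sqrt(np.mean(res(x0)**2)).round(2),"max h",np.nanmax(h[rad<9]).round(1))
    k=(rad<20)&(h<3)&(h>-4); print(" seat pts h",np.nanmedian(h[k]).round(2),k.sum())
    print(" tip proj",proj(c,np.array([x0[0],x0[1],60])+60*n)*800/560)
fit(reg,"wrist")
m=(cv2.cvtColor(p,cv2.COLOR_RGB2HSV)[...,2]>190)&(cv2.cvtColor(p,cv2.COLOR_RGB2HSV)[...,1]<50)
mm=np.zeros(m.shape,np.uint8);mm[105:235,318:415]=m[105:235,318:415]
co=max(cv2.findContours(mm,0,2)[0],key=cv2.contourArea);b=cv2.boxPoints(cv2.minAreaRect(co));print([ray(c,*x,8).round(1) for x in b])
# peg geometry from depth: mouth/outline
P=W[190:360,240:330].reshape(-1,3); P=P[np.hypot(P[:,0]-608.6,P[:,1]-40)<40]
for h in range(150,300,15):
    q=P[(P[:,2]>h)&(P[:,2]<h+15)]; 
    if len(q): print(h,len(q),q.min(0).round(1),q.max(0).round(1))
```

```text
wrist 639 origin [611.8 -53.9] az 187.2 tip [582.  -57.7 112. ] rms 0.62 max h 61.4
 seat pts h 0.47 274
 tip proj [553.56980792 348.62165168]
[array([552.2, -14.1,   8. ]), array([692.1,   4.1,   8. ]), array([700.9, -89.5,   8. ]), array([ 561.5, -119.5,    8. ])]
150 235 [610.4  25.7 150.1] [622.4  55.2 164.9]
165 289 [610.7  25.6 165.1] [622.1  55.1 179.9]
180 305 [610.3  25.7 180.2] [622.3  55.2 195. ]
195 529 [608.4  25.2 195. ] [622.6  55.3 210. ]
210 519 [607.7  25.5 210. ] [621.7  54.4 225. ]
225 858 [607.7  20.3 225.1] [622.2  62.1 240. ]
240 1432 [607.9  20.3 240. ] [621.9  61.7 255. ]
255 2124 [594.6  21.8 255. ] [622.2  59.7 270. ]
270 4808 [596.8  22.1 270. ] [622.4  57.8 284.8]
285 19 [614.6  26.4 286.7] [626.6  55.5 299.6]
```

Emit:
move_arm --pt "1 -10.7 31.4 0 0" --pt "1 -10.7 31.4 0 0" --pt "1 -10.7 31.4 0 -0.003" --pt "1 0 0 12 0" --pt "1 0 0 12 0" --pt "1 0 0 10 0" --pt "1 0 0 0 0" --pt "1 0 0 0 0" --grip_force 30

```text
time: 7.45
tcp_pos: [589.1, -56.6, 270.9]
tcp_rot: [180.0, -0.0, 7.2]
contact_force: [-1.0, -0.5, -0.1]
grip_width: 0.335
grasp_force: 39.9
```

Run:
```python
from rig import bot
from h import *
s=bot.sense(); c=bot.camera_params("wrist"); p,d=bot.grab_frame("wrist"); ps,_=bot.grab_frame("side")
print(s["tcp_pos"],s["tcp_rot"],s["contact_force"])
print("rel move vs want", (s["tcp_pos"]-[608.58,39.97,303.93]).round(1),"want -20.4,-97.4,-34")
W=cloud(d,c)
P=W[180:300,240:330].reshape(-1,3); P=P[np.hypot(P[:,0]-s["tcp_pos"][0],P[:,1]-s["tcp_pos"][1])<30]
for h in (120,135,150,165): 
    q=P[(P[:,2]>h)&(P[:,2]<h+15)]; print(h,q.min(0).round(1),q.max(0).round(1))
a=np.hstack([cv2.resize(p[110:320,160:410],(500,420)),cv2.resize(ps[190:290,250:321],(298,420))])
cv2.imwrite("pics/w3.png",a[:,:,::-1])
```

```text
[589.07543536 -56.56927705 270.94640881] [ 1.79999327e+02 -7.83572526e-03  7.24141435e+00] [-1.02751098 -0.45960676 -0.05723015]
rel move vs want [-19.5 -96.5 -33. ] want -20.4,-97.4,-34
120 [590.9 -70.7 120.1] [603.  -41.1 135. ]
135 [591.1 -70.8 135. ] [602.8 -41.3 150. ]
150 [591.  -70.7 150. ] [603.2 -41.2 165. ]
165 [588.5 -71.4 165. ] [603.2 -41.2 180. ]
```

View pics/w3.png

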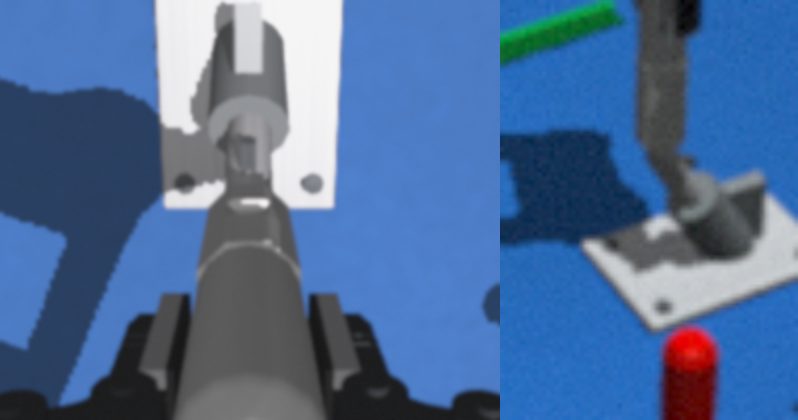

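The view shows the peg in line with the stub, both centred near column 250, with the hole facing the button. It needs only about 1 mm of correction. Next I'll work out the descent, tilt and slide rows.

Run:
```python
import numpy as np
n=lambda t:np.array([-np.sin(t),np.cos(t)])
L=102
M0=np.array([-25,105.]);M1=np.array([-23.5,100.])
G=[M0+(M1-M0)*k/8+L*n(np.radians(30*k/8)) for k in range(9)]
for a,b in zip(G,G[1:]): print([1,round((b-a)[0],1),0,round((a-b)[1],1),0])
```

```text
[1, np.float64(-6.5), 0, np.float64(0.8), 0]
[1, np.float64(-6.5), 0, np.float64(1.3), 0]
[1, np.float64(-6.4), 0, np.float64(1.7), 0]
[1, np.float64(-6.3), 0, np.float64(2.1), 0]
[1, np.float64(-6.2), 0, np.float64(2.6), 0]
[1, np.float64(-6.1), 0, np.float64(3.0), 0]
[1, np.float64(-5.9), 0, np.float64(3.4), 0]
[1, np.float64(-5.7), 0, np.float64(3.8), 0]
```

Emit:
move_arm --pt "1 -1 0.9 4 0" --pt "1 0 0 4 0" --pt "1 0 0 3 0" --pt "1 0 0 0 0" --grip_force 25

```text
time: 8.05
tcp_pos: [588.1, -58.0, 259.7]
tcp_rot: [-180.0, -0.0, 7.2]
contact_force: [0.1, 0.6, -1.1]
grip_width: 0.34
grasp_force: 40.0
```

Emit:
move_arm --pt "1 -6.5 0 0.8 0" --pt "1 -6.5 0 1.3 0" --pt "1 -6.4 0 1.7 0" --pt "1 -6.3 0 2.1 0" --pt "1 0 0 0 0" --grip_force 22

```text
time: 8.68
tcp_pos: [562.0, -61.3, 254.4]
tcp_rot: [-180.0, -0.0, 7.2]
contact_force: [2.5, 2.4, 3.4]
grip_width: 0.341
grasp_force: 40.9
```

```bash
cat > tilt.py <<'E'
from rig import bot
from h import *
def tilt(img=None):
    s=bot.sense(); c=bot.camera_params("wrist"); p,d=bot.grab_frame("wrist"); W=cloud(d,c)[90:330,245:325].reshape(-1,3)
    t=s["tcp_pos"]; u=np.array([np.cos(np.radians(7.2)),np.sin(np.radians(7.2))]); r=W[:,:2]-[611.8,-53.9]
    U=r@u; V=r@np.array([-u[1],u[0]])
    print(t.round(1),s["contact_force"].round(1),s["grasp_force"])
    k=(abs(V)<3)&(W[:,2]>62)&(U<40)
    for z in range(65,190,8):
        q=k&(W[:,2]>z)&(W[:,2]<z+8)
        if q.sum(): print(z,q.sum(),"u med",np.median(U[q]).round(1),"z",np.median(W[q,2]).round(1))
    return p
E
python3 -c "
from tilt import *
tilt()"
```

```text
[562.  -61.3 254.4] [2.5 2.4 3.4] 40.909679532051086
65 158 u med 11.3 z 67.9
73 27 u med 2.2 z 75.5
81 15 u med 1.6 z 88.1
89 134 u med -4.6 z 93.6
97 29 u med -11.2 z 98.5
105 64 u med -13.0 z 111.2
113 74 u med -15.0 z 115.2
121 67 u med -17.0 z 124.5
137 44 u med -20.6 z 142.3
145 75 u med -22.3 z 149.1
153 82 u med -24.4 z 157.7
161 94 u med -26.6 z 164.1
169 104 u med -28.6 z 173.1
177 119 u med -30.6 z 181.1
185 136 u med -32.6 z 189.2
```

The peg is tilting as planned, about 14° with a small force. I'll continue the tilt.

Emit:
move_arm --pt "1 -6.2 0 2.6 0" --pt "1 -6.1 0 3 0" --pt "1 -5.9 0 3.4 0" --pt "1 -5.7 0 3.8 0" --pt "1 0 0 0 0"

```text
time: 9.35
tcp_pos: [537.7, -64.3, 240.3]
tcp_rot: [-180.0, 0.1, 7.2]
contact_force: [3.2, 2.7, 0.7]
grip_width: 0.338
grasp_force: 41.5
```

```bash
python3 -c "
from tilt import *
tilt()"
```

```text
[537.7 -64.3 240.3] [3.2 2.7 0.7] 41.54430404305458
65 140 u med 10.7 z 68.0
73 19 u med 3.0 z 74.0
81 15 u med 1.7 z 87.9
89 154 u med -5.1 z 93.7
97 23 u med -10.7 z 97.8
105 127 u med -14.5 z 111.0
113 156 u med -19.0 z 114.7
121 72 u med -21.6 z 122.5
129 13 u med -28.7 z 136.5
137 121 u med -30.8 z 141.4
145 129 u med -35.2 z 149.5
153 153 u med -39.9 z 157.2
161 172 u med -44.4 z 165.0
169 196 u med -48.8 z 172.9
177 221 u med -53.3 z 181.1
185 251 u med -57.8 z 189.2
```

Emit:
move_arm --pt "1 3 0 4.33 0" --pt "1 2.5 0 4.33 0" --pt "1 2.5 0 4.33 0" --pt "1 2.5 0 4.33 0" --pt "1 0 0 0 0"

```text
time: 10.02
tcp_pos: [549.3, -63.1, 222.9]
tcp_rot: [180.0, -0.0, 7.2]
contact_force: [4.5, 1.6, -1.2]
grip_width: 0.343
grasp_force: 41.2
```

```bash
python3 -c "
from tilt import *
p=tilt()
cv2.imwrite('pics/w4.png',cv2.resize(p[90:300,190:380],(570,630))[:600,:,::-1])"
```

```text
[549.3 -63.1 222.9] [ 4.5  1.6 -1.2] 41.17631793022156
65 201 u med 11.2 z 67.8
73 49 u med 1.7 z 75.6
81 13 u med 0.5 z 88.4
89 76 u med -2.1 z 93.3
97 164 u med -8.7 z 102.5
105 95 u med -16.0 z 106.4
113 29 u med -17.0 z 120.1
121 122 u med -19.9 z 125.4
129 139 u med -24.3 z 132.9
137 167 u med -29.0 z 140.6
145 166 u med -33.4 z 149.4
153 193 u med -38.0 z 157.1
161 219 u med -42.4 z 165.1
169 269 u med -46.8 z 173.6
177 298 u med -51.3 z 181.3
185 337 u med -55.7 z 189.3
```

View pics/w4.png

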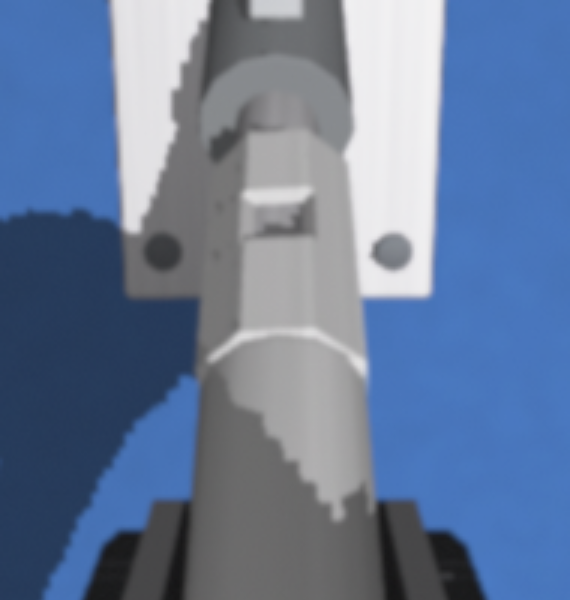

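The view shows the peg on the stub. Its hole at (278,212) is centred on the axis, just short of the seat ring at (277,105). I'll push home with a firmer grip.

Emit:
move_arm --pt "1 0 0 0 0" --pt "1 2.5 0 4.33 0" --pt "1 2.5 0 4.33 0" --pt "1 2.5 0 4.33 0" --pt "1 2.5 0 4.33 0" --pt "1 2 0 3.5 0" --pt "1 0 0 0 0" --grip_force 60

```text
time: 10.95
tcp_pos: [560.7, -61.5, 202.7]
tcp_rot: [-180.0, 0.1, 7.2]
contact_force: [-0.6, 0.8, 1.5]
grip_width: 0.337
grasp_force: 59.5
```

```bash
python3 -c "
from tilt import *
p=tilt()
cv2.imwrite('pics/w5.png',cv2.resize(p[90:300,190:380],(570,630))[:600,:,::-1])"
```

```text
[560.7 -61.5 202.7] [-0.6  0.8  1.5] 59.493891298770905
65 174 u med 13.6 z 68.5
73 87 u med 6.4 z 77.1
81 84 u med 2.0 z 84.3
89 138 u med -2.5 z 92.6
97 96 u med -7.2 z 101.9
105 131 u med -11.2 z 109.3
113 148 u med -15.9 z 117.6
121 152 u med -20.4 z 125.0
129 187 u med -24.7 z 133.4
137 215 u med -29.1 z 141.1
145 240 u med -33.4 z 149.1
153 268 u med -37.8 z 157.2
161 316 u med -42.1 z 165.1
169 385 u med -46.7 z 173.4
177 51 u med -48.9 z 177.6
```

Emit:
move_arm --pt "1 1 0 1.7 0" --pt "1 1 0 1.7 0" --pt "1 0.5 0 0.9 0" --pt "1 0 0 0 0"

```text
time: 11.5
tcp_pos: [561.6, -61.6, 202.7]
tcp_rot: [-180.0, 0.4, 7.3]
contact_force: [-15.3, 0.6, 25.6]
grip_width: 0.341
grasp_force: 61.8
```

```bash
python3 -c "
from tilt import *
p=tilt()
cv2.imwrite('pics/w5.png',cv2.resize(p[90:300,190:380],(570,630))[:600,:,::-1])"
```

```text
[561.6 -61.6 202.7] [-15.3   0.6  25.6] 61.84863120317459
65 159 u med 13.7 z 68.5
73 79 u med 6.5 z 76.8
81 85 u med 2.3 z 84.4
89 138 u med -2.4 z 92.4
97 97 u med -7.0 z 101.7
105 131 u med -10.9 z 109.4
113 163 u med -15.5 z 117.3
121 158 u med -20.2 z 125.2
129 172 u med -24.3 z 133.3
137 202 u med -28.5 z 140.8
145 245 u med -32.9 z 149.1
153 287 u med -37.4 z 157.1
161 307 u med -41.7 z 165.3
169 377 u med -46.0 z 173.0
177 51 u med -48.1 z 177.5
```

View pics/w5.png

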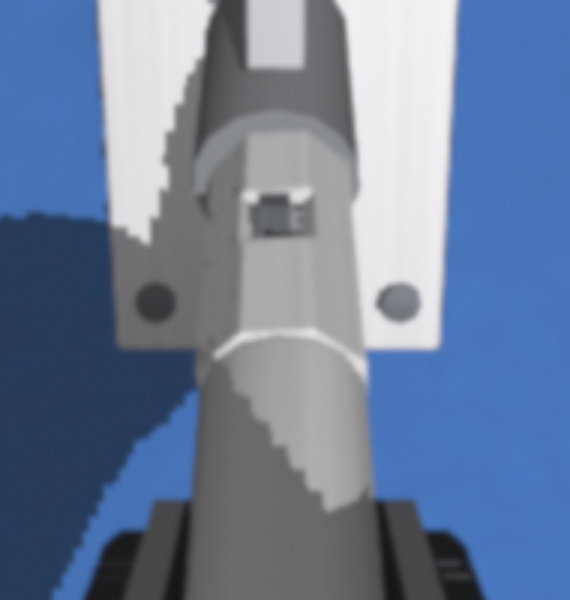

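The view shows the peg mouth on the seat ring and the dark button filling the hole at (273,215), with the axial push at about 30 N. I'll check the button height from depth.

Run:
```python
from rig import bot
from h import *
c=bot.camera_params("wrist"); p,d=bot.grab_frame("wrist"); W=cloud(d,c)
a=np.radians(7.2);u=np.array([np.cos(a),np.sin(a),0]);n=-.5*u+[0,0,np.cos(np.pi/6)];x=np.cos(np.pi/6)*u+[0,0,.5]
r=W-[611.8,-53.9,60]; X=r@x; H=r@n
for v in range(148,172,2): print(v,(H[v,281]).round(0),*X[v,266:300:2].round(1))
```

```text
148 16.0 9.4 nan 12.1 14.0 14.0 14.1 13.3 14.0 14.1 14.0 14.6 14.4 13.9 15.0 13.0 12.0 11.1
150 19.0 8.8 11.3 13.6 14.3 13.8 13.7 13.8 14.9 14.6 14.5 14.9 14.8 14.8 15.1 14.5 13.1 12.1
152 21.0 9.4 11.0 11.9 13.8 13.8 13.8 14.1 14.7 14.4 14.5 14.3 14.4 14.5 15.6 13.6 12.6 12.7
154 24.0 9.2 11.3 12.6 12.6 13.2 12.8 15.1 15.7 15.2 15.1 16.2 12.9 13.4 12.2 14.1 13.6 11.8
156 25.0 9.9 10.7 12.7 11.5 11.8 11.6 15.0 14.9 15.5 15.3 15.4 11.3 11.4 11.0 13.4 13.2 11.2
158 27.0 10.4 12.0 12.5 11.7 11.2 8.8 15.2 15.2 15.5 15.7 15.3 9.0 8.6 12.3 13.3 12.9 12.4
160 29.0 10.1 11.4 12.7 12.0 11.2 9.2 14.4 14.7 14.5 14.6 14.8 9.2 8.7 12.4 13.5 13.2 12.1
162 30.0 10.2 12.0 12.4 11.8 10.5 9.3 13.6 13.9 13.5 14.4 14.3 9.1 8.0 12.1 13.2 13.8 12.7
164 31.0 9.7 11.6 12.0 12.1 11.0 9.0 13.3 13.4 13.5 13.9 12.9 9.2 8.3 12.3 13.4 13.1 11.7
166 31.0 10.9 11.5 12.7 12.2 nan 12.8 12.9 13.4 12.7 12.6 12.1 9.2 8.0 11.7 13.5 13.8 12.8
168 33.0 11.1 11.9 12.8 11.8 10.4 11.8 12.0 12.2 12.2 12.3 12.1 8.6 8.0 14.9 13.9 14.2 13.0
170 37.0 11.0 12.4 13.7 14.7 14.9 13.5 14.7 14.7 14.5 14.9 15.4 14.8 15.5 14.9 14.2 13.3 12.5
```

The button top sits at 15.5 mm against a 14.5 mm face and a 9 mm rod, so it is fully out. I'll unload, open, rise and go over the far cup.

Emit:
move_arm --pt "1 -1.5 0 -3 0" --pt "0.6 0 0 0 0" --pt "0.3 0 0 0 0" --pt "0 0 0 0 0" --pt "0 0 0 0 0" --pt "0 0 0 0 0" --pt "0 0 0 -35 0" --pt "0 0 0 -45 0" --pt "0 0 0 -30 0"

```text
time: 12.72
tcp_pos: [562.7, -61.5, 314.2]
tcp_rot: [179.9, -0.2, 7.2]
contact_force: [0.8, 0.3, -0.1]
grip_width: 0.999
grasp_force: 0.0
```

Emit:
move_arm --pt "0 -2.4 -46.6 0 0" --pt "0 -2.4 -46.6 0 0" --pt "0 -2.4 -46.6 0 0" --pt "0 -2.4 -46.6 0 0" --pt "0 -2.4 -46.6 0 0" --pt "0 -2.4 -46.6 0 0" --pt "0 0 0 0 0" --pt "0 0 0 0 0"

```text
time: 13.72
tcp_pos: [512.8, 214.0, 311.7]
tcp_rot: [180.0, 0.0, 7.2]
contact_force: [0.5, -0.1, -0.6]
grip_width: 0.997
grasp_force: 0.0
```

```bash
cat > cup.py <<'E'
from rig import bot
from h import *
s=bot.sense(); c=bot.camera_params("wrist"); p,d=bot.grab_frame("wrist"); W=cloud(d,c)
print(s["tcp_pos"].round(1),s["tcp_rot"].round(2))
m=((W[...,2]>88)&(W[...,2]<102)).astype(np.uint8)
n,l,st,ce=cv2.connectedComponentsWithStats(cv2.morphologyEx(m,cv2.MORPH_OPEN,np.ones((3,3))))
for i in range(1,n):
    if st[i,4]>150:
        co=max(cv2.findContours((l==i).astype(np.uint8),0,2)[0],key=cv2.contourArea)
        pts=np.array([ray(c,*q[0],95)[:2] for q in co],np.float32); (x,y),r=cv2.minEnclosingCircle(pts); print(ce[i].round(),st[i,4],"centre",round(x,1),round(y,1),"r",round(r,1),p[l==i].mean(0).round())
E
python3 cup.py
python3 - <<'E'
import sys; sys.path.insert(0,'.')
from rig import bot
from h import *
# peg still home?
c=bot.camera_params("top");p,d=bot.grab_frame("top");W=cloud(d,c)[140:215,270:330].reshape(-1,3);q=W[(W[:,2]>165)&(W[:,2]<200)];print("peg top pts",len(q),q.mean(0).round(1) if len(q) else "")
E
```

```text
[512.8 214.  311.7] [1.7996e+02 1.0000e-02 7.2300e+00]
[ 33. 169.] 3023 centre 511.8 444.4 r 48.2 [212. 211. 212.]
[285. 192.] 3375 centre 516.2 213.5 r 31.4 [201. 198. 197.]
[230. 283.] 2634 centre 413.6 257.0 r 32.4 [181. 177. 175.]
peg top pts 122 [549.6 -57.7 174.8]
```

Emit:
move_arm --pt "0 2.7 0.8 40 0" --pt "0 0 0 45 0" --pt "0 0 0 45 0" --pt "0 0 0 35 0" --pt "0 0 0 25 0" --pt "0 0 0 0 0" --pt "0.15 0 0 0 0" --pt "0.25 0 0 0 0" --grip_force 40

```text
time: 14.82
tcp_pos: [517.0, 213.8, 123.8]
tcp_rot: [-180.0, -0.2, 7.2]
contact_force: [0.3, 0.4, 0.8]
grip_width: 0.756
grasp_force: 26.0
```

Emit:
move_arm --pt "1 0 0 0 0" --pt "1 0 0 0 0" --pt "1 0 0 0 0" --pt "1 0 0 0 0" --pt "1 0 0 0 0" --pt "1 0 0 -10 0" --pt "1 0 0 -30 0" --pt "1 0 0 -50 0" --pt "1 0 0 -60 0" --pt "1 0 0 -60 0"

```text
time: 16.08
tcp_pos: [514.6, 213.7, 333.2]
tcp_rot: [-180.0, 0.1, 7.2]
contact_force: [2.2, 0.4, -2.3]
grip_width: 0.75
grasp_force: 44.8
```

Emit:
move_arm --pt "1 1.7 40 0 0" --pt "1 1.7 47 0 0" --pt "1 1.7 47 0 0" --pt "1 1.7 47 0 0" --pt "1 1.7 47 0 0" --pt "1 1.7 40 0 0" --pt "1 0 9.7 0 0" --pt "1 0 0 0 0" --pt "1 0 0 0 0"

```text
time: 17.2
tcp_pos: [560.1, -59.2, 331.6]
tcp_rot: [-179.9, 0.0, 7.3]
contact_force: [-0.3, -0.6, -1.7]
grip_width: 0.747
grasp_force: 44.9
```

```bash
cat > cupt.py <<'E'
from rig import bot
from h import *
def prof():
    s=bot.sense(); c=bot.camera_params("wrist"); p,d=bot.grab_frame("wrist"); W=cloud(d,c).reshape(-1,3)
    u=np.array([np.cos(np.radians(7.2)),np.sin(np.radians(7.2))]); r=W[:,:2]-[611.8,-53.9]
    U=r@u; V=r@np.array([-u[1],u[0]]); print(s["tcp_pos"].round(1),s["tcp_rot"].round(1),s["contact_force"].round(1),round(s["grasp_force"],1),"t",s["time"])
    for z in range(65,320,10):
        q=(abs(V)<45)&(abs(U+40)<100)&(W[:,2]>z)&(W[:,2]<z+10); q5=q&(abs(V)<4)
        if q5.sum(): print(z,q.sum(),"u mid",np.median(U[q5]).round(1),"V range",np.percentile(V[q],[1,99]).round(1))
prof()
E
python3 cupt.py
```

```text
[560.1 -59.2 331.6] [-179.9    0.     7.3] [-0.3 -0.6 -1.7] 44.9 t 17.2
65 334 u mid 12.8 V range [-15.   13.9]
75 227 u mid 3.9 V range [-15.5  13.6]
85 235 u mid -2.9 V range [-15.2  14.2]
95 197 u mid -8.4 V range [-14.8  14. ]
105 272 u mid -13.2 V range [-15.3  14.4]
115 298 u mid -19.9 V range [-14.8  14.1]
125 290 u mid -26.1 V range [-14.5  13.8]
135 287 u mid -31.9 V range [-14.1  12.7]
145 96 u mid -36.3 V range [-10.3   9.8]
205 179 u mid -23.0 V range [-25.4  28.4]
215 333 u mid -23.0 V range [-25.1  29.7]
225 400 u mid -22.9 V range [-25.1  29.6]
235 472 u mid -23.0 V range [-25.   29.4]
245 553 u mid -23.0 V range [-24.9  29.3]
255 680 u mid -22.9 V range [-25.4  30. ]
265 1168 u mid -22.9 V range [-41.5  43.5]
275 1709 u mid -22.9 V range [-43.8  44.4]
285 2194 u mid -22.9 V range [-43.8  44.3]
295 18186 u mid -43.5 V range [-34.3  36.4]
```

Emit:
move_arm --pt "1 1 2.8 14 0" --pt "1 0 0 16 0" --pt "1 0 0 16 0" --pt "1 0 0 12 0" --pt "1 0 0 6 0" --pt "1 0 0 0 0" --grip_force 30

```text
time: 18.0
tcp_pos: [561.6, -63.1, 267.1]
tcp_rot: [-180.0, 0.1, 7.2]
contact_force: [0.1, -0.0, -2.0]
grip_width: 0.748
grasp_force: 44.9
```

Run:
```python
from rig import bot
import numpy as np
s=bot.sense();print(s["tcp_pos"].round(1),s["contact_force"].round(1))
n=lambda t:np.array([-np.sin(t),np.cos(t)])
N=10
for L in(78,):
    M0=np.array([-54,143.]);M1=np.array([-45.,138.])
    G=[M0+(M1-M0)*k/N+L*n(np.radians(30*k/N)) for k in range(N+1)]
    for a,b in zip(G,G[1:]): print([1,float(round((b-a)[0],1)),0,float(round((a-b)[1],1)),0])
```

```text
[561.6 -63.1 267.1] [ 0.1 -0.  -2. ]
[1, -3.2, 0, 0.6, 0]
[1, -3.2, 0, 0.8, 0]
[1, -3.1, 0, 1.0, 0]
[1, -3.1, 0, 1.2, 0]
[1, -3.1, 0, 1.5, 0]
[1, -3.0, 0, 1.7, 0]
[1, -2.9, 0, 1.9, 0]
[1, -2.9, 0, 2.1, 0]
[1, -2.8, 0, 2.3, 0]
[1, -2.7, 0, 2.4, 0]
```

Emit:
move_arm --pt "1 -3.2 0 0.6 0" --pt "1 -3.2 0 0.8 0" --pt "1 -3.1 0 1 0" --pt "1 -3.1 0 1.2 0" --pt "1 -3.1 0 1.5 0" --pt "1 0 0 0 0"

```text
time: 18.75
tcp_pos: [548.1, -65.1, 264.6]
tcp_rot: [179.9, -0.4, 7.2]
contact_force: [5.0, 1.1, 2.9]
grip_width: 0.748
grasp_force: 45.1
```

```bash
python3 cupt.py
```

```text
[548.1 -65.1 264.6] [179.9  -0.4   7.2] [5.  1.1 2.9] 45.1 t 18.75
65 476 u mid 13.5 V range [-15.3  14.5]
75 354 u mid 5.3 V range [-15.1  14.2]
85 399 u mid -2.3 V range [-14.8  14.3]
95 345 u mid -8.8 V range [-15.2  14.4]
105 462 u mid -14.2 V range [-14.7  14.6]
115 518 u mid -20.8 V range [-14.4  14. ]
125 472 u mid -27.5 V range [-13.3  13.6]
135 160 u mid -31.9 V range [-26.5  21.9]
145 371 u mid -32.0 V range [-30.9  25. ]
155 433 u mid -32.6 V range [-30.5  24.9]
165 509 u mid -33.1 V range [-30.6  25.1]
175 600 u mid -33.5 V range [-30.7  25. ]
185 712 u mid -34.0 V range [-31.   25.3]
195 1022 u mid -34.5 V range [-39.9  33.6]
205 1679 u mid -35.0 V range [-42.4  41.2]
215 2084 u mid -35.4 V range [-44.3  41.6]
225 4066 u mid -36.3 V range [-41.3  40.2]
235 15387 u mid -57.2 V range [-40.4  37.6]
255 1143 u mid -55.8 V range [-42.7  36.2]
265 6480 u mid -54.3 V range [-36.5  30.1]
275 6732 u mid -54.0 V range [-31.1  24.8]
```

Emit:
move_arm --pt "1 -4 -1.2 0.4 0" --pt "1 -4 -1.2 0.6 0" --pt "1 -4 0 0.8 0" --pt "1 -4 0 1 0" --pt "1 -4 0 1.3 0" --pt "1 0 0 0 0" --grip_force 25

```text
time: 19.55
tcp_pos: [527.6, -65.6, 259.9]
tcp_rot: [179.9, -0.3, 7.2]
contact_force: [5.2, 0.1, 0.0]
grip_width: 0.751
grasp_force: 42.2
```

```bash
python3 cupt.py | grep -v -E "^(75|85|95|105|[23][0-9]5) "
```

```text
[527.6 -65.6 259.9] [179.9  -0.3   7.2] [5.2 0.1 0. ] 42.2 t 19.55
65 437 u mid 14.2 V range [-15.3  14.8]
115 566 u mid -21.5 V range [-14.1  14.4]
125 537 u mid -28.7 V range [-13.5  14.1]
135 294 u mid -34.4 V range [-11.1  24.1]
145 559 u mid -37.0 V range [-31.3  27.2]
155 762 u mid -39.3 V range [-31.1  27. ]
165 917 u mid -42.1 V range [-31.2  27.1]
175 1072 u mid -44.7 V range [-31.   27.2]
185 1270 u mid -47.4 V range [-31.1  27.4]
195 1906 u mid -50.2 V range [-43.   41.8]
```

The cup is pivoting as wanted, tilted 15° at a 5 N force. I'll continue.

Emit:
move_arm --pt "1 -4 -0.8 1.5 0" --pt "1 -4 -0.8 1.8 0" --pt "1 -3.8 0 2 0" --pt "1 -3.6 0 2.2 0" --pt "1 -3 0 2.2 0" --pt "1 0 0 0 0"

```text
time: 20.35
tcp_pos: [509.3, -66.3, 249.9]
tcp_rot: [179.9, -0.3, 7.2]
contact_force: [5.8, 0.5, -0.2]
grip_width: 0.755
grasp_force: 36.4
```

```bash
python3 cupt.py | grep -v -E "^(75|85|95|105|[23][0-9]5) "
```

```text
[509.3 -66.3 249.9] [179.9  -0.3   7.2] [ 5.8  0.5 -0.2] 36.4 t 20.35
65 459 u mid 14.6 V range [-15.2  14.2]
115 602 u mid -21.5 V range [-14.1  14.3]
125 594 u mid -28.9 V range [-13.9  14.4]
135 480 u mid -35.6 V range [-30.2  26.7]
145 673 u mid -39.4 V range [-30.7  28.4]
155 1405 u mid -43.3 V range [-30.3  28.1]
165 1653 u mid -48.8 V range [-30.   28.3]
175 1914 u mid -54.5 V range [-29.8  28.5]
185 2606 u mid -60.0 V range [-42.   42.2]
195 3481 u mid -66.1 V range [-43.7  43.9]
```

Emit:
move_arm --pt "1 3.4 0 5.2 0" --pt "1 3.2 0 5.2 0" --pt "1 3 0 5.2 0" --pt "1 3 0 5.2 0" --pt "1 3 0 5.2 0" --pt "1 3 0 5.2 0" --pt "1 3 0 5.2 0" --pt "1 0 0 0 0"

```text
time: 21.4
tcp_pos: [529.3, -63.1, 211.6]
tcp_rot: [-180.0, -0.0, 7.2]
contact_force: [5.0, 0.8, -0.6]
grip_width: 0.751
grasp_force: 33.4
```

```bash
python3 cupt.py | grep -v -E "^([3][0-9]5) "
```

```text
[529.3 -63.1 211.6] [-180.    -0.     7.2] [ 5.   0.8 -0.6] 33.4 t 21.4
65 693 u mid 14.1 V range [-15.6  14.7]
75 554 u mid 5.4 V range [-15.1  13.9]
85 668 u mid -1.7 V range [-15.   14.4]
95 509 u mid -8.6 V range [-14.1  14.8]
105 408 u mid -13.0 V range [-30.2  29.4]
115 1292 u mid -16.8 V range [-29.5  29.4]
125 1858 u mid -22.2 V range [-29.   29.2]
135 2174 u mid -29.2 V range [-29.1  29.4]
145 2740 u mid -35.9 V range [-37.4  39. ]
155 3721 u mid -42.8 V range [-42.9  43.6]
165 5731 u mid -50.5 V range [-42.7  43.3]
175 7968 u mid -57.5 V range [-36.6  38.5]
185 8246 u mid -65.0 V range [-42.8  43. ]
195 2467 u mid -68.1 V range [-44.8  44.8]
205 2514 u mid -73.5 V range [-34.9  37.1]
215 7440 u mid -72.5 V range [-30.5  32.8]
225 5314 u mid -72.2 V range [-25.6  28. ]
```

Emit:
move_arm --pt "1 2.2 0 3 0" --pt "1 1.7 0 2.6 0" --pt "1 0 0 0 0"

```text
time: 21.82
tcp_pos: [532.9, -62.7, 206.6]
tcp_rot: [-180.0, 0.0, 7.2]
contact_force: [3.6, -0.1, 1.1]
grip_width: 0.751
grasp_force: 33.5
```

Emit:
move_arm --pt "1 1 0 1.7 0" --pt "1 1 0 1.7 0" --pt "1 0 0 0 0"

```text
time: 22.2
tcp_pos: [534.5, -62.7, 204.3]
tcp_rot: [180.0, 0.1, 7.2]
contact_force: [-2.6, -0.6, 8.0]
grip_width: 0.746
grasp_force: 34.0
```

The cup floor has reached the peg top, with an 8 N upward force. I'll ease off, open and rise.

Emit:
move_arm --pt "0.2 0 0 -0.5 0" --pt "0.1 0 0 0 0" --pt "0 0 0 0 0" --pt "0 0 0 0 0" --pt "0 0 0 0 0" --pt "0 0 0 -10 0" --pt "0 0 0 -20 0" --pt "0 0 0 -40 0" --pt "0 0 0 -50 0" --pt "0 0 0 0 0"

```text
time: 23.45
tcp_pos: [537.7, -63.2, 330.8]
tcp_rot: [179.7, -0.7, 7.2]
contact_force: [-0.3, -0.2, -1.0]
grip_width: 1.0
grasp_force: 0.0
```

```bash
python3 cupt.py
python3 - <<'E'
from rig import bot
from h import *
c=bot.camera_params("side");p,d=bot.grab_frame("side");W=cloud(d,c)
k=(abs(W[...,0]-560)<90)&(abs(W[...,1]+58)<60)&(W[...,2]>70)&(W[...,2]<260)&(p.min(2)>110)
q=W[k];print("side cup pts",len(q),q.min(0).round(1),q.max(0).round(1))
E
```

```text
[537.7 -63.2 330.8] [179.7  -0.7   7.2] [-0.3 -0.2 -1. ] 0.0 t 23.45
65 273 u mid 14.4 V range [-15.1  14.4]
75 225 u mid 5.7 V range [-14.8  14.4]
85 263 u mid -1.6 V range [-14.5  14.4]
95 126 u mid -8.1 V range [-32.8  29. ]
105 315 u mid -10.7 V range [-32.5  28.8]
115 577 u mid -15.4 V range [-32.4  27.8]
125 621 u mid -22.2 V range [-32.4  28.1]
135 678 u mid -28.7 V range [-32.5  27.6]
145 758 u mid -35.7 V range [-32.7  27.5]
155 1348 u mid -46.3 V range [-32.1  26.9]
165 1821 u mid -53.1 V range [-32.8  27.2]
175 1943 u mid -70.2 V range [-30.3  25.1]
185 457 u mid -63.7 V range [-19.3  14.2]
side cup pts 440 [498.3 -98.6  70.5] [621.7 -43.3 187.4]
```

The cup hangs at a tilt of about 34°, with its bottom edge at the expected 187–192 mm and the gripper clear. I'll hand in.

```bash
python3 -c "
from rig import bot
print(bot.job_done())"
```

```text
the job is handed in; nothing more can be done
None
```

I handed the job in at about 23.5 s of the 59 s: the aluminium peg is home on the stub with the button out through its hole, and the far cup hangs mouth down over it at about 34° (limit 46°); the hand-in gave no verdict.

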